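Flip the caddy's cover leaf onto its other well

TASK

The hinged cover leaf of the grey caddy lies blue side up over the well with the steel scraper: get a fingertip under its free edge, push it up and over its spine, and gently press it down until it lies fully flat on the other well, white side up. Only push it with the fingers, without pinching it, slamming it or pushing hard, leave everything else where it is, and finish clear of it all.

Things in the scene. Friction and masses are not known exactly. Their poses are not given: they have to be found in the camera images.
- caddy: grey plastic caddy fixed to the cabinet floor: open box 170 (x) by 184 (y) by 70 high, walls 4, parted by a wall at y = 0 along its x axis into two wells. Origin: centre of its underside, z up. The leaf starts over the -y well and must end over the +y well. Yaw within 0.4 rad of the world's. Nothing taller than the leaf stands within 60 of its two long outer walls (y = -92 and +92)
- spine (a point): middle of the leaf's hinge axis, which runs along the caddy's x axis, 74.5 above the cabinet floor over the caddy's middle wall; axes as the caddy's
- leaf (a joint): turn of the leaf about its spine in rad: 0 = flat on the -y well (blue up), pi/2 = upright, pi (its stop) = flat on the +y well (white up). Starts between 0 and 0.25. The hinge is stiff: the leaf stays at whatever angle it is left, and takes 1 to 3 N at the free edge to turn
- leaf_edge (a point): middle of the leaf's free edge, 115 from the hinge axis. The rigid leaf is 180 along the spine, 8 thick (4 either side of the axis): a white plate, below at the start, and on it a blue one that stops 6 short of the free edge. Flat, its edge overhangs the outer wall by 23, so a fingertip fits under it from outside. z points out of the blue face, -y from spine to edge
- scraper: stainless steel scouring scraper with black handle, 130 by 55 by 18, lying in the caddy's -y well under the leaf; leave it there. Origin on its underside
- stopper: black rubber sink stopper, 60 across, 35 high, in the caddy's +y well; leave it there. Origin at the centre of its underside
- container: square glass container with green clip lid, 118 by 118 by 62, standing beyond the caddy's +x end; origin at the centre of its underside
- spray: grey spray bottle with black head, 76 across, 221 high; origin at the centre of its underside
- pump: yellow pump bottle, 76 across, 196 high; origin at the centre of its underside
- tub: white tub with green cap, 84 across, 90 high; origin at the centre of its underside
Not all that is in view belongs to the job. Leave any orange or red look-alike of the container alone.

How it is judged:
On the way:
1. the leaf is swung up past upright (value of joint leaf above 1.65 rad), for 0.05 s.
At the end, for the whole second after the job is handed in: the leaf lies flat on the caddy's +y well (joint above 3.08 rad, at rest), and scraper, stopper, bottles, tub and container are upright within 30 mm of where they began (value of joint leaf above 3.08 rad and velocity of joint leaf below 0.05 rad/s and distance of each of scraper, stopper, spray, pump, tub, container from where it was at the start of the episode below 0.03 m and angle between each of scraper, stopper, spray, pump, tub, container's own z axis and vertical below 0.35 rad); the robot touches nothing.
It fails at once if a bottle, the tub or the glass container is shifted, tipped or lifted (distance of any of spray, pump, tub, container from where it was at the start of the episode above 0.03 m or angle between any of spray, pump, tub, container's own z axis and vertical above 0.35 rad).
It fails at once if the scraper or the stopper is shifted in its well or lifted (distance of any of scraper, stopper from where it was at the start of the episode above 0.03 m).
It fails at once if the leaf is pinched: the fingers press on its blue and its white plate at once (contact force between the fingers and leaf_c1 above 6 N and contact force between the fingers and leaf_c2 above 6 N).
It fails at once if the leaf is slammed (faster than 4 rad/s) (velocity of joint leaf above 4 rad/s).
It fails at once if the caddy or its leaf is pushed harder than 80 N (contact force between any of the fingers, the arm and caddy above 80 N).
It also fails if it takes over 45 s, if anything falls off the work surface, if the arm or the gripper's body presses on something with over 40 N, if the wrist force passes 120 N, or if a joint passes its speed limit or range.

ROBOT

A 7-joint arm with a two-finger parallel gripper is mounted at the origin on the work surface. World frame = base frame: x ahead of the robot, y to its left, z up, the work surface at z = 0. Lengths are in m, angles in rad, forces in N, time in s.
With the tool pointing down it reaches from about 0.4 to 0.875 m from the base axis. Payload 4.4 kg.
Tool frame: the origin (TCP) lies between the finger pads; the fingertips stand 11 mm ahead of it and the grasp point (between the pads) lies 8 mm behind it; z points along the fingers, y is the line along which they close (so a half turn about z gives the same grasp; the last joint's range is limited). The gripper opens to 85 mm and grips with 20 to 120 N. Pads are 22 mm wide; open, the fingers measure 114 mm over their backs; the gripper's body (76 mm by 85 mm) begins 54 mm behind the grasp point. The pads swing forward as they close: fully open they stand 13 mm farther back than shut.
Start: joints at [1.062, 0.628, 0.038, 1.517, -0.027, 0.996, -0.02], TCP at [0.279, -0.587, 0.242] pointing down, gripper open.
Joint ranges: [-3.06, 3.06], [-0.37, 2.12], [-1.25, 1.32], [0.18, 2.47], [-1.1, 4.24], [0.23, 1.98], [-2.94, 2.94]. Speed limits (rad/s): [2.57, 2.57, 3.14, 3.14, 3.14, 3.14, 3.14].

INTERFACE

Orientations are given as [roll, pitch, yaw] about the fixed x, y, z axes, in that order (R = Rz(yaw) Ry(pitch) Rx(roll)).
In Python, from station import bot gives the robot as it stands. The module is installed in compiled form; this text tells all that it offers.
- The arm moves only by the tool jog_arm, never from a script. Its argument "commands" is a list of rows, each a list of 3 entries, a list of its own where there are three numbers: the shift along the tool's x, y, z in cm, then the turn, a rotation vector about the tool's x, y, z in rad, then the finger opening in cm, from 0 to 8.54. A call has 1 to 20 rows; each row shifts and turns the commanded pose from where the row before left it, along the tool's axes as they then stand; what a row does not reach is not made up. A row lasts 1/10 s, in which the tool goes at most 50 mm and 8.59 degrees, less where a joint would pass 70% of its speed; a pose out of reach is approached as far as the arm can. A call with a gripper value outside its range is refused whole. The fingers move at their own pace and stop on an object; "grip_force" is the grip in N (left out, the last holds). Time passes only in rows, so rows that do not move let the fingers close. It gives the time, the measured TCP pose, the force, the opening and the grip force at its end, in the units of the state.
- bot.read_state(): the state, without advancing time (a new reading comes with each control period).
- bot.grab_frame(name): name is "scene" or "top"; returns (picture, depth): 384x512x3 uint8, blue, green, red; 384x512 float32, m along the optical axis (not along the pixel's ray), 0 where there is no reading.
- bot.camera_model(name): a dict with "intrinsics" (3x3 intrinsics, pixels), "rvec" (rotation vector, rad) and "tvec" (3), from world to camera coordinates, as OpenCV has them. Camera axes: x right, y down, z forward; pixel columns grow to the right and rows downward; lengths in m; the calibration is good to about 2 mm. A picture is of the moment at which its call begins. camera_model takes no time and is no camera call.
- bot.close_job(): hands the job in; it is judged then, once.
The state is a dict: "clock": time; "qpos": joint angles; "qvel": joint speeds; "joint_efforts": joint torques, N m; "ee_pos": TCP position; "ee_rot": TCP orientation; "force": force on the tool from outside, world axes, zero at the start; "torque": the same for the moment, N m; "finger_gap": opening from 0.0 (shut) to 1.0 (fully open); "grasp_force": force on a finger pad.
Only numpy, scipy, OpenCV 4.12 (cv2) and the standard library are available. Lean on these libraries where they do the work, as an engineer would, in place of code of your own. Each camera call takes 0.05 s, during which the arm holds its last target. There are 200 camera calls.

## Working session

There is one attempt and no reset: what is moved stays moved. The work goes in short steps, Python scripts to look and compute and a tool call to move; the robot and the scene stay as the last step left them, time stands still between calls to the robot, and variables do not carry over. Pictures are saved under pics/ and viewed, at most 10 in all, crops included, and the job is handed in when it is done.

Besides the shell and the picture viewer there is one more tool, called after "Call:" as name(argument=value, ...), one argument or row to a line, values as JSON. jog_arm: Moves the arm, as the interface text tells. Its arguments: {"type":"object","properties":{"commands":{"type":"array","items":{"type":"array"}},"grip_force":{"type":"number"}},"required":["commands"]}

```bash
mkdir -p pics
python3 - <<'E'
from station import bot
import cv2,numpy as np
for n in("scene","top"):
    p,d=bot.grab_frame(n); cv2.imwrite(f"pics/{n}0.png",p); np.save(f"{n}0.npy",d)
    m=bot.camera_model(n); R=cv2.Rodrigues(np.array(m["rvec"]))[0]; print(n,-R.T@np.array(m["tvec"]).ravel(), R[2])
print(bot.read_state())
E
```

```text
scene [1.18510422 0.63432637 0.78619019] [-0.46491254 -0.59230567 -0.6580504 ]
top [ 0.58437775 -0.01884227  1.44641174] [ 0.07829435 -0.00520425 -0.9969167 ]
{'clock': 0.1, 'qpos': array([ 1.06220318,  0.62923074,  0.0384261 ,  1.51828967, -0.02700235,
        0.99633821, -0.01999027]), 'qvel': array([-0.0005006 , -0.00104758,  0.00097837, -0.00304197,  0.00100842,
        0.00065021, -0.0008614 ]), 'joint_efforts': array([ 3.45495391e-03, -5.64526141e+01,  1.23080604e+00, -1.93968379e+01,
        1.13919057e-02,  5.46569150e-03,  9.33199459e-06]), 'ee_pos': array([ 0.27829788, -0.58678514,  0.24148861]), 'ee_rot': array([-3.13984389e+00,  4.34496382e-06,  4.42816197e-01]), 'force': array([ 0.37598275, -0.11365116,  0.02882417]), 'torque': array([ 0.05857807,  0.03965858, -0.00759549]), 'grasp_force': 0.0, 'finger_gap': 0.9994073933875541}
```

View pics/scene0.png

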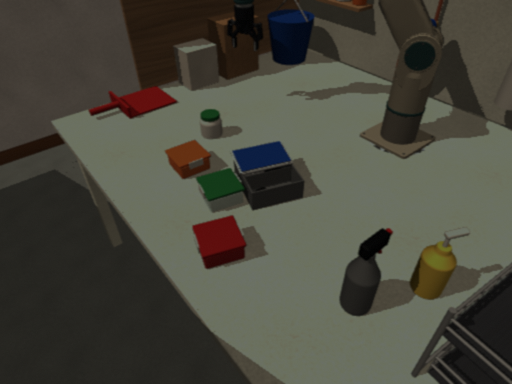

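View pics/top0.png

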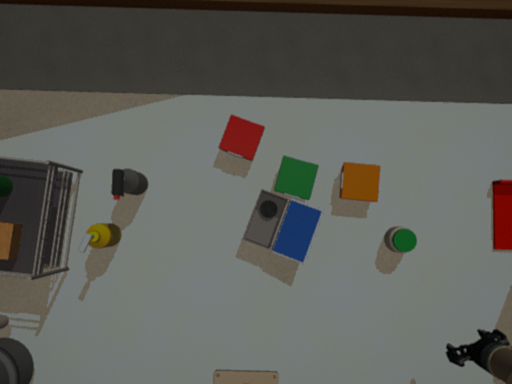

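The top view has image up as world +x and right as -y. The caddy is near pixel (283,225), with the blue leaf centred at (297,231), the green-lidded container at (297,177) and the orange look-alike at (360,182).

```bash
cat > h.py <<'E'
import cv2,numpy as np
from station import bot
def cloud(n,d):
    m=bot.camera_model(n);K=np.array(m["intrinsics"]);R=cv2.Rodrigues(np.array(m["rvec"]))[0];t=np.array(m["tvec"]).ravel()
    v,u=np.mgrid[:384,:512]
    P=np.stack([(u-K[0,2])/K[0,0]*d,(v-K[1,2])/K[1,1]*d,d],-1)
    return (P-t)@R
def proj(n,X):
    m=bot.camera_model(n);return cv2.projectPoints(np.array(X,float).reshape(-1,3),np.array(m["rvec"]),np.array(m["tvec"]),np.array(m["intrinsics"]),None)[0].reshape(-1,2)
E
python3 - <<'E'
from h import *
for n in("top","scene"):
    p=cv2.imread(f"pics/{n}0.png").astype(int);W=cloud(n,np.load(f"{n}0.npy"))
    mk=((p[...,0]>90)&(p[...,2]<60)&(p[...,0]>1.8*p[...,1])).astype(np.uint8)
    if n=="scene": mk[:130]=0
    c,l,s,_=cv2.connectedComponentsWithStats(mk);i=1+np.argmax(s[1:,4]);print(n,s[i])
    mm=cv2.erode((l==i).astype(np.uint8),np.ones((3,3)));Q=W[mm>0]; Q=Q[abs(Q[:,2]-np.median(Q[:,2]))<.03]
    c0=Q.mean(0);nv=np.linalg.svd(Q-c0,full_matrices=0)[2][2];nv*=np.sign(nv[2]);print(c0,nv,"tilt",np.arccos(nv[2]),"z",Q[:,2].min(),Q[:,2].max())
    # corners by intersect rays with plane: use mask minAreaRect on all points xy
    A=W[l==i][:,:2].astype(np.float32);r=cv2.minAreaRect(A);print(r,cv2.boxPoints(r))
W=cloud("top",np.load("top0.npy"))
for nm,(u,v) in dict(cont=(297,177),orange=(360,182),tub=(403,240),stop=(268,208),spray=(135,181),pump=(100,235),red=(242,137)).items():print(nm,W[v,u])
E
```

```text
top [ 274  202   46   59 1605]
[ 0.55467828 -0.14477083  0.08640774] [0.04097981 0.12153162 0.99174126] tilt 0.12860898982799743 z 0.07529025428361402 0.09892344935345164
((0.568335771560669, -0.10626684874296188), (0.17559918761253357, 0.16107399761676788), 70.64201354980469) [[ 0.46324897 -0.16240722]
 [ 0.61521685 -0.21579833]
 [ 0.6734226  -0.05012648]
 [ 0.5214547   0.00326464]]Traceback (most recent call last):
  File "<stdin>", line 6, in <module>
    return _wrapfunc(a, 'argmax', axis=axis, out=out, **kwds)
    return bound(*args, **kwds)
ValueError: attempt to get argmax of an empty sequence
```

Run:
```python
import cv2
p=cv2.imread("pics/scene0.png")[110:230,150:330];cv2.imwrite("pics/c1.png",cv2.convertScaleAbs(cv2.resize(p,None,fx=4.4,fy=4.4,interpolation=2),alpha=1.6))
```

```text
(no output)
```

View pics/c1.png

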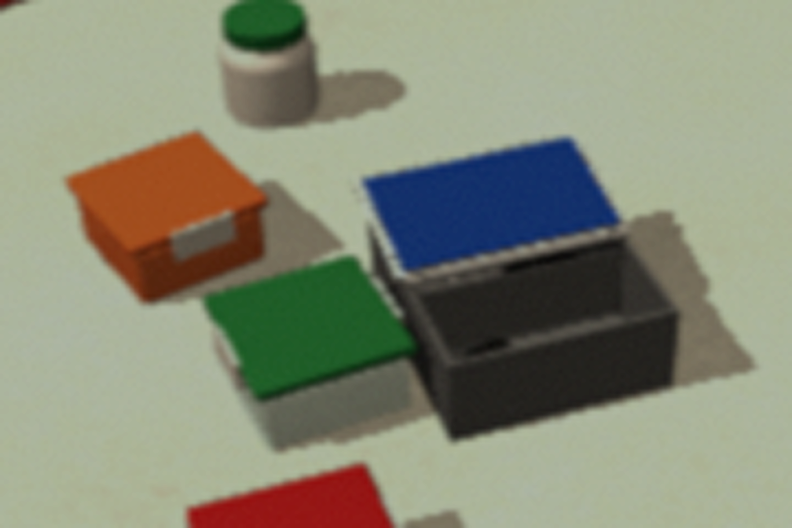

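The crop shows the leaf raised slightly at its free edge, with the container close to the caddy's +x end. The +y well holds only the stopper. Next I fit the leaf pose from the mask corners.

```bash
cat > fit.py <<'E'
from h import *
from scipy.optimize import minimize
p=cv2.imread("pics/top0.png").astype(int)
mk=((p[...,0]>90)&(p[...,2]<60)&(p[...,0]>1.8*p[...,1])).astype(np.uint8)
c,l,s,_=cv2.connectedComponentsWithStats(mk);i=1+np.argmax(s[1:,4]);M=(l==i)
def model(x,S=8):
    cx,cy,ps,ph=x
    ex=np.array([np.cos(ps),np.sin(ps),0]);ey=np.array([-np.sin(ps),np.cos(ps),0]);sp=np.array([cx,cy,.0745])
    r=-ey*np.cos(ph)+np.array([0,0,np.sin(ph)]);n=np.cross(ex,-r)
    X=[sp+ex*a+r*b+n*.004 for a,b in((-.09,0.),(.09,0.),(.09,.109),(-.09,.109))]
    im=np.zeros((384*S,512*S),np.uint8);cv2.fillPoly(im,[np.round((proj("top",X)+.5)*S).astype(np.int32)],1)
    return cv2.resize(im.astype(np.float32),(512,384),interpolation=cv2.INTER_AREA)
f=lambda x:np.abs(model(x)-M).sum()
best=None
for ph in(.0,.1,.13,.2):
    r=minimize(lambda y:f([*y,ph]),[.567,-.1,-.34],method="Nelder-Mead",options=dict(initial_simplex=[[.567,-.1,-.34],[.58,-.1,-.34],[.567,-.085,-.34],[.567,-.1,-.25]]));print(ph,r.x,r.fun)
W=cloud("top",np.load("top0.npy"))
for nm,(u,v) in dict(cont=(297,177),orange=(360,182),tub=(403,240),stop=(268,208),wall=(263,192)).items():print(nm,W[v,u])
E
python3 fit.py
```

```text
0.0 [ 0.58019853 -0.0989376  -0.34957465] 432.0625
0.1 [ 0.57979938 -0.09736111 -0.33981481] 454.921875
0.13 [ 0.57374011 -0.09853082 -0.30985966] 460.265625
0.2 [ 0.57700602 -0.0964624  -0.36121582] 462.4375
cont [ 0.7241144  -0.14477657  0.06088927]
orange [ 0.71352758 -0.34540916  0.06269104]
tub [ 0.53494577 -0.47261167  0.0928876 ]
stop [ 0.62356976 -0.05549554  0.04012797]
wall [ 0.67729037 -0.03864289 -0.00151973]
```

Call:
jog_arm(
  commands=[
    [[0,0,0],[0,0,-0.13],0],
    [[0,0,0],[0,0,-0.13],0],
    [[0,0,0],[0,0,-0.13],0],
    [[0,0,0],[0,0,-0.13],0],
    [[0,0,0],[0,0,-0.13],0],
    [[0,0,0],[0,0,-0.13],0],
    [[0,0,0],[0,0,0],0],
  ],
)

```text
clock: 0.8
ee_pos: [0.2782, -0.5871, 0.2418]
ee_rot: [-3.141, -0.001, 1.223]
force: [-0.0, -0.6, -0.5]
finger_gap: -0.004
grasp_force: 0.0
```

Run:
```python
exec(open('fit.py').read().split("best=None")[0])
x=[.577,-.0975,-.34,.1];m=model(x);print(M.sum(),m.sum())
print(cv2.minAreaRect(np.argwhere(M)[:,::-1].astype(np.float32)),cv2.boxPoints(cv2.minAreaRect(np.argwhere(M)[:,::-1].astype(np.float32))))
print(cv2.boxPoints(cv2.minAreaRect(np.argwhere(m>.5)[:,::-1].astype(np.float32))))
q=p[190:270,230:340].astype(np.uint8);q=cv2.convertScaleAbs(cv2.resize(q,None,fx=7,fy=7,interpolation=cv2.INTER_CUBIC),alpha=1.7)
cv2.imwrite("pics/c2.png",q)
```

```text
1605 2070.3438
((296.58758544921875, 230.75912475585938), (30.84231185913086, 52.115814208984375), 19.98310661315918) [[273.18976 249.97809]
 [291.      201.     ]
 [319.9854  211.54016]
 [302.17517 260.51825]]
[[270.90414 250.58905]
 [291.3699  196.01372]
 [324.68497 208.5069 ]
 [304.2192  263.0822 ]]
```

View pics/c2.png

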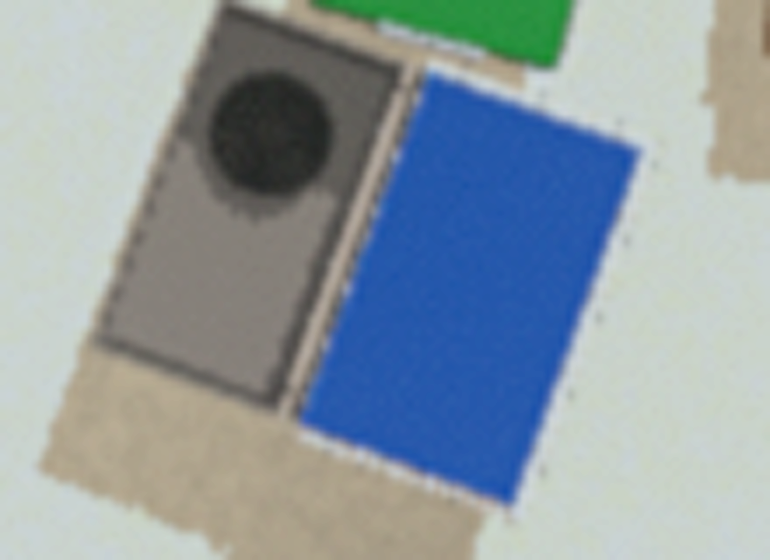

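The blue plate is smaller than the white one on all sides, since white strips show at its ends. The spine shows as the pale strip from (410,70) to (285,410) in the crop. I refit using the outer blue edge and the ends.

Run:
```python
s=open('fit.py').read().split("best=None")[0]
s=s.replace("cx,cy,ps,ph=x","cx,cy,ps,ph,A,B=x").replace("((-.09,0.),(.09,0.),(.09,.109),(-.09,.109))","((-A,B),(A,B),(A,.109),(-A,.109))")
exec(s)
for ph in(.05,.13,.2):
    r=minimize(lambda y:f([*y[:3],ph,*y[3:]]),[.573,-.0975,-.34,.083,.01],method="Nelder-Mead",options=dict(maxiter=600,initial_simplex=np.array([.573,-.0975,-.34,.083,.01])+np.vstack([np.zeros(5),np.diag([.01,.01,.06,.004,.008])])));print(ph,r.x,r.fun)
W=cloud("top",np.load("top0.npy"))
for u,v in((230+348/7,190+240/7),(230+352/7,190+230/7),(230+225/7,190+12/7),(230+102/7,190+342/7)):print(W[round(v),round(u)])
c=[.573,-.0975,.0745]
# top rim corners of outer +y wall at z=.07, by ray
m=bot.camera_model("top");K=np.array(m["intrinsics"]);R=cv2.Rodrigues(np.array(m["rvec"]))[0];t=np.array(m["tvec"]).ravel();o=-R.T@t
def ray(u,v,z):
    d=R.T@np.linalg.solve(K,[u,v,1]);return o+d*(z-o[2])/d[2]
for q in((223,8),(100,343),(412,72),(285,412)):print(q,ray(230+(q[0]-3)/7,190+(q[1]-3)/7,.072))
```

```text
0.05 [ 0.5749753  -0.08711788 -0.33856143  0.0801943   0.01369493] 42.171875
0.13 [ 0.57484203 -0.08716784 -0.33190441  0.08006117  0.01444211] 40.09375
0.2 [ 0.57464908 -0.08793042 -0.33495435  0.07982031  0.01384661] 40.40625
[ 0.5736856  -0.09332776  0.07552397]
[ 0.57681023 -0.09312935  0.07783763]
[ 0.67698185 -0.03528791  0.00186826]
[0.52408996 0.01464173 0.072444  ]
(223, 8) [ 0.67649232 -0.03258228  0.072     ]
(100, 343) [0.52530388 0.01825788 0.072     ]
(412, 72) [ 0.65001815 -0.11826481  0.072     ]
(285, 412) [ 0.496983   -0.06500617  0.072     ]
```

Call:
jog_arm(
  commands=[
    [[0,0,0],[0,0.14,0],0],
    [[0,0,0],[0,0.14,0],0],
    [[0,0,0],[0,0.14,0],0],
    [[0,0,0],[0,0.14,0],0],
    [[0,0,0],[0,0.14,0],0],
    [[0,0,0],[0,0.14,0],0],
    [[0,0,0],[0,0,0],0],
  ],
)

```text
clock: 1.5
ee_pos: [0.2754, -0.5877, 0.2334]
ee_rot: [-3.125, -0.849, 1.204]
force: [-1.5, 0.2, -1.6]
finger_gap: -0.001
grasp_force: 0.0
```

Tilting works. I'm using a spine at about (0.573, -0.091) with yaw -0.335. This helper gives tool-frame moves from caddy-plane targets.

```bash
cat > go.py <<'E'
import sys,numpy as np
from scipy.spatial.transform import Rotation as Ro
from station import bot
S=np.array([.573,-.091,0]);ps=-.335;ex=np.array([np.cos(ps),np.sin(ps),0]);ey=np.array([-np.sin(ps),np.cos(ps),0]);ez=np.array([0,0,1.])
def rot(a): # tool y=ex, z=t, x=n
    return Ro.from_matrix(np.c_[np.cos(a)*ey+np.sin(a)*ez,ex,np.sin(a)*ey-np.cos(a)*ez])
def pose(x,y,z,a): return S+x*ex+y*ey+z*ez,rot(a)
s=bot.read_state();p=np.array(s["ee_pos"]);r=Ro.from_euler("xyz",s["ee_rot"])
d=p-S;zt=r.as_matrix()[:,2];print("now caddy",np.round([d@ex,d@ey,d[2]],4),"a",round(np.arctan2(zt@ey,-zt[2]),3),"F caddy",np.round([s["force"]@ex,s["force"]@ey,s["force"][2]],1),"q",np.round(s["qpos"],2))
for w in sys.argv[1:]:
    P,R=pose(*map(float,w.split(",")))
    print(w,"shift cm",np.round(r.inv().apply(P-p)*100,2),"rv",np.round((r.inv()*R).as_rotvec(),3)); p,r=P,R
E
python3 go.py 0,-.23,.22,.85 0,-.23,.067,.85 0,-.1655,.067,.85
```

```text
now caddy [-0.1178 -0.5669  0.2334] a 0.849 F caddy [-1.5 -0.3 -1.6] q [ 1.43  1.1  -0.34  0.86 -0.25  1.86  0.81]
0,-.23,.22,.85 shift cm [21.49 11.15 26.26] rv [ 0.007  0.001 -0.021]
0,-.23,.067,.85 shift cm [-11.49   0.    10.1 ] rv [0. 0. 0.]
0,-.1655,.067,.85 shift cm [ 4.26 -0.    4.85] rv [0. 0. 0.]
```

Call:
jog_arm(
  commands=[
    [[1.8,0.93,2.19],[0.007,0,-0.02],0],
    [[1.8,0.93,2.19],[0,0,0],0],
    [[1.8,0.93,2.19],[0,0,0],0],
    [[1.8,0.93,2.19],[0,0,0],0],
    [[1.8,0.93,2.19],[0,0,0],0],
    [[1.8,0.93,2.19],[0,0,0],0],
    [[1.8,0.93,2.19],[0,0,0],0],
    [[1.8,0.93,2.19],[0,0,0],0],
    [[1.8,0.93,2.19],[0,0,0],0],
    [[1.8,0.93,2.19],[0,0,0],0],
    [[1.8,0.93,2.19],[0,0,0],0],
    [[1.8,0.93,2.19],[0,0,0],0],
    [[0,0,0],[0,0,0],0],
  ],
)

```text
clock: 2.8
ee_pos: [0.4972, -0.2961, 0.2315]
ee_rot: [3.123, -0.84, 1.262]
force: [0.4, 1.4, 0.9]
finger_gap: 0.001
grasp_force: 0.0
```

```bash
python3 go.py 0,-.23,.13,.85 0,-.23,.067,.85 0,-.1655,.067,.85
```

```text
now caddy [-0.0042 -0.2186  0.2315] a 0.84 F caddy [-0.   1.5  0.9] q [ 1.13  0.84 -0.47  1.53 -0.44  1.23  0.66]
0,-.23,.13,.85 shift cm [-8.32  0.28  5.93] rv [-0.001  0.01   0.018]
0,-.23,.067,.85 shift cm [-4.73  0.    4.16] rv [0. 0. 0.]
0,-.1655,.067,.85 shift cm [ 4.26 -0.    4.85] rv [0. 0. 0.]
```

Call:
jog_arm(
  commands=[
    [[-1.87,0.04,1.44],[0,0.01,0.018],0],
    [[-1.87,0.04,1.44],[0,0,0],0],
    [[-1.87,0.04,1.44],[0,0,0],0],
    [[-1.87,0.04,1.44],[0,0,0],0],
    [[-1.87,0.04,1.44],[0,0,0],0],
    [[-1.87,0.04,1.44],[0,0,0],0],
    [[-1.87,0.04,1.44],[0,0,0],0],
    [[0,0,0],[0,0,0],0],
  ],
)

```text
clock: 3.6
ee_pos: [0.4917, -0.3133, 0.0619]
ee_rot: [-3.131, -0.848, 1.221]
force: [-0.4, -0.1, -0.5]
finger_gap: 0.002
grasp_force: 0.0
```

```bash
python3 go.py 0,-.16,.067,.85 0,-.1205,.067,.85
python3 - <<'E'
from h import *
p,_=bot.grab_frame("scene");q=p[100:220,180:320];cv2.imwrite("pics/c3.png",cv2.convertScaleAbs(cv2.resize(q,None,fx=5,fy=5,interpolation=2),alpha=1.6))
E
```

```text
now caddy [-0.0037 -0.2367  0.0619] a 0.848 F caddy [-0.3 -0.3 -0.5] q [ 1.13  1.09 -0.43  1.53 -0.4   1.05  0.77]
0,-.16,.067,.85 shift cm [5.46 0.31 5.41] rv [ 0.     0.002 -0.01 ]
0,-.1205,.067,.85 shift cm [2.61 0.   2.97] rv [0. 0. 0.]
```

View pics/c3.png

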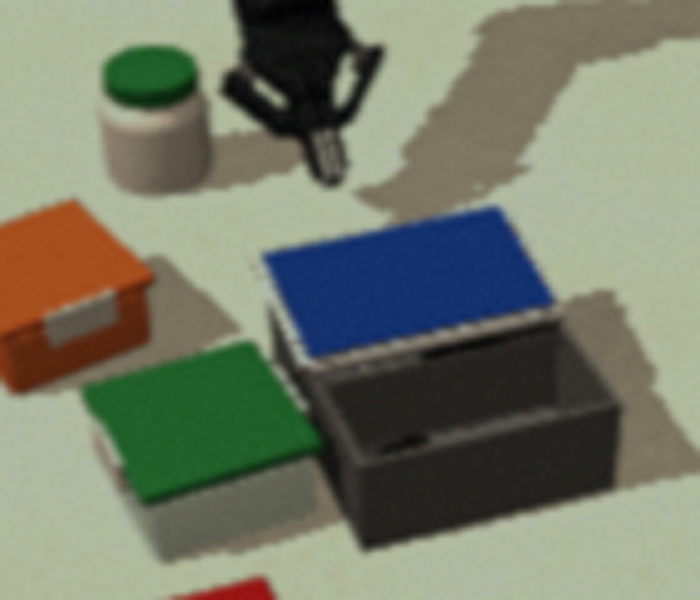

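The shut fingers stand outside the free edge, with the tip at (330,180), lined up with the leaf's middle and clear of the tub. Moving in under the edge.

Call:
jog_arm(
  commands=[
    [[1.7,0.06,1.8],[0,0,-0.01],0],
    [[1.7,0.06,1.8],[0,0,0],0],
    [[1.7,0.06,1.8],[0,0,0],0],
    [[1.2,0.06,1.3],[0,0,0],0],
    [[0.8,0.06,0.9],[0,0,0],0],
    [[0.6,0,0.7],[0,0,0],0],
    [[0,0,0],[0,0,0],0],
  ],
)

```text
clock: 4.35
ee_pos: [0.5341, -0.2066, 0.068]
ee_rot: [3.134, -0.85, 1.243]
force: [-0.3, 0.6, -0.7]
finger_gap: 0.0
grasp_force: 0.0
```

```bash
python3 go.py 0,-.1205,.105,.85
python3 - <<'E'
from h import *
p,_=bot.grab_frame("scene");q=p[120:210,215:315];cv2.imwrite("pics/c4.png",cv2.convertScaleAbs(cv2.resize(q,None,fx=6,fy=6,interpolation=2),alpha=1.8))
E
```

```text
now caddy [ 0.0012 -0.122   0.068 ] a 0.85 F caddy [-0.5  0.5 -0.7] q [ 1.03  1.06 -0.5   1.69 -0.48  0.85  0.75]
0,-.1205,.105,.85 shift cm [ 2.88 -0.1  -2.33] rv [0.002 0.    0.005]
```

View pics/c4.png

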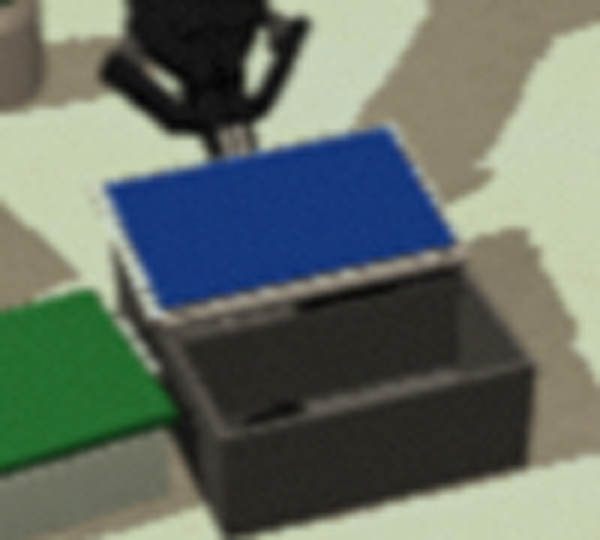

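The finger now passes behind and under the leaf's edge at (232,145), with no contact force. Next I generate the arc.

```bash
cat > arc.py <<'E'
import sys,io,contextlib
A=list(map(float,sys.argv[1:]));sys.argv=["x"]
exec(open("go.py").read())
def tgt(f):
    a=min(.85,max(0,np.pi/2-f)); g=np.pi/2-a-f; dl=.010*np.tan(max(0,g))
    rad=.105 if f<1.57 else .105-.010*(f-1.57)/1.57
    if f>3.0: dl=0
    C=np.array([-rad*np.cos(f),.0745+rad*np.sin(f)])-(.004+dl)*np.array([np.sin(f),np.cos(f)])
    t=np.array([np.sin(a),-np.cos(a)]);n=np.array([np.cos(a),np.sin(a)])
    T=C-.011*t-.011*n; return pose(0,T[0],T[1],a)
f0,f1,N=A; N=int(N); out=[]
for i in range(1,N+1):
    P,R=tgt(f0+(f1-f0)*i/N)
    sh=np.round(r.inv().apply(P-p)*100,2);rv=np.round((r.inv()*R).as_rotvec(),3)
    out.append([(sh+0).tolist(),(rv+0).tolist(),0]); p=p+r.apply(sh/100); r=r*Ro.from_rotvec(rv)
print(out)
E
python3 arc.py .05 .95 18
```

```text
now caddy [ 0.0014 -0.1233  0.0674] a 0.849 F caddy [1.1 0.  0.7] q [ 1.03  1.06 -0.49  1.69 -0.48  0.85  0.75]
[[[0.55, -0.14, -0.2], [0.003, 0.001, 0.004], 0], [[0.46, 0.0, -0.38], [0.0, 0.0, 0.0], 0], [[0.49, 0.0, -0.35], [0.0, 0.0, 0.0], 0], [[0.49, 0.0, -0.32], [0.0, 0.0, 0.0], 0], [[0.51, 0.0, -0.3], [0.0, 0.0, 0.0], 0], [[0.53, 0.0, -0.26], [0.0, 0.0, 0.0], 0], [[0.53, 0.0, -0.23], [0.0, 0.0, 0.0], 0], [[0.54, 0.0, -0.2], [0.0, 0.0, 0.0], 0], [[0.56, 0.0, -0.18], [0.0, 0.0, 0.0], 0], [[0.56, 0.0, -0.14], [0.0, 0.0, 0.0], 0], [[0.56, 0.0, -0.11], [0.0, 0.0, 0.0], 0], [[0.57, 0.0, -0.08], [0.0, 0.0, 0.0], 0], [[0.58, 0.0, -0.05], [0.0, 0.0, 0.0], 0], [[0.57, 0.0, -0.05], [0.0, -0.029, 0.0], 0], [[0.59, 0.0, -0.06], [0.0, -0.05, 0.0], 0], [[0.58, 0.0, -0.06], [0.0, -0.05, 0.0], 0], [[0.58, 0.0, -0.06], [0.0, -0.05, 0.0], 0], [[0.58, 0.0, -0.06], [0.0, -0.05, 0.0], 0]]
```

Call:
jog_arm(
  commands=[
    [[0.6,-0.14,0.1],[0.003,0,0.004],0],
    [[0.46,0,-0.36],[0,0,0],0],
    [[0.49,0,-0.35],[0,0,0],0],
    [[0.49,0,-0.32],[0,0,0],0],
    [[0.51,0,-0.3],[0,0,0],0],
    [[0.53,0,-0.26],[0,0,0],0],
    [[0.53,0,-0.23],[0,0,0],0],
    [[0.54,0,-0.2],[0,0,0],0],
    [[0.56,0,-0.18],[0,0,0],0],
    [[0,0,0],[0,0,0],0],
  ],
)

```text
clock: 5.4
ee_pos: [0.5378, -0.192, 0.1174]
ee_rot: [3.141, -0.851, 1.237]
force: [-0.7, -0.2, 0.3]
finger_gap: -0.0
grasp_force: 0.0
```

```bash
python3 arc.py .5 1.3 16;python3 - <<'E'
from h import *
p,_=bot.grab_frame("scene");q=p[100:210,215:315];cv2.imwrite("pics/c5.png",cv2.convertScaleAbs(cv2.resize(q,None,fx=5,fy=5,interpolation=2),alpha=1.8))
E
```

```text
now caddy [-0.     -0.107   0.1174] a 0.851 F caddy [-0.6 -0.4  0.3] q [ 1.02  0.97 -0.51  1.72 -0.5   0.89  0.71]
[[[0.39, 0.0, -0.48], [0.0, -0.001, 0.001], 0], [[0.57, 0.0, -0.11], [0.0, 0.0, 0.0], 0], [[0.57, 0.0, -0.08], [0.0, 0.0, 0.0], 0], [[0.57, 0.0, -0.05], [0.0, 0.0, 0.0], 0], [[0.58, 0.0, -0.05], [0.0, -0.029, 0.0], 0], [[0.58, 0.0, -0.06], [0.0, -0.05, 0.0], 0], [[0.58, 0.0, -0.06], [0.0, -0.05, 0.0], 0], [[0.58, 0.0, -0.06], [0.0, -0.05, 0.0], 0], [[0.59, 0.0, -0.06], [0.0, -0.05, 0.0], 0], [[0.58, 0.0, -0.06], [0.0, -0.05, 0.0], 0], [[0.58, 0.0, -0.07], [0.0, -0.05, 0.0], 0], [[0.58, 0.0, -0.06], [0.0, -0.05, 0.0], 0], [[0.58, 0.0, -0.06], [0.0, -0.05, 0.0], 0], [[0.58, 0.0, -0.06], [0.0, -0.05, 0.0], 0], [[0.59, 0.0, -0.06], [0.0, -0.05, 0.0], 0], [[0.58, 0.0, -0.06], [0.0, -0.05, 0.0], 0]]
```

View pics/c5.png

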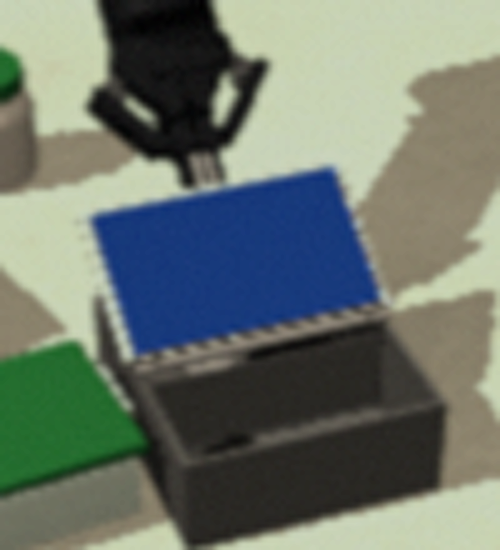

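The finger at (205,175) is behind the edge and the leaf has risen. Continuing.

Call:
jog_arm(
  commands=[
    [[0.5,0,-0.15],[0,0,0],0],
    [[0.57,0,-0.1],[0,0,0],0],
    [[0.57,0,-0.08],[0,0,0],0],
    [[0.57,0,-0.05],[0,0,0],0],
    [[0.58,0,-0.05],[0,-0.03,0],0],
    [[0.58,0,-0.06],[0,-0.05,0],0],
    [[0.58,0,-0.06],[0,-0.05,0],0],
    [[0.58,0,-0.06],[0,-0.05,0],0],
    [[0.58,0,-0.06],[0,-0.05,0],0],
    [[0.58,0,-0.06],[0,-0.05,0],0],
    [[0.58,0,-0.06],[0,-0.05,0],0],
    [[0.58,0,-0.06],[0,-0.05,0],0],
    [[0,0,0],[0,0,0],0],
  ],
)

```text
clock: 6.75
ee_pos: [0.5533, -0.1471, 0.171]
ee_rot: [3.139, -0.47, 1.242]
force: [0.5, 0.3, 0.4]
finger_gap: 0.0
grasp_force: 0.0
```

```bash
python3 arc.py 1.1 2.1 20;python3 - <<'E'
from h import *
p,_=bot.grab_frame("scene");q=p[80:200,205:315];cv2.imwrite("pics/c6.png",cv2.convertScaleAbs(cv2.resize(q,None,fx=5,fy=5,interpolation=2),alpha=1.8))
E
```

```text
now caddy [-0.0002 -0.0595  0.171 ] a 0.47 F caddy [0.3 0.4 0.4] q [ 0.69  0.69 -0.34  1.81 -0.38  0.76  0.38]
[[[0.01, 0.02, -0.37], [0.0, -0.05, 0.006], 0], [[0.58, 0.0, -0.06], [0.0, -0.05, 0.0], 0], [[0.58, 0.0, -0.06], [0.0, -0.05, 0.0], 0], [[0.58, 0.0, -0.06], [0.0, -0.05, 0.0], 0], [[0.58, 0.0, -0.06], [0.0, -0.05, 0.0], 0], [[0.58, 0.0, -0.06], [0.0, -0.05, 0.0], 0], [[0.59, 0.0, -0.06], [0.0, -0.05, 0.0], 0], [[0.58, 0.0, -0.06], [0.0, -0.05, 0.0], 0], [[0.58, 0.0, -0.06], [0.0, -0.05, 0.0], 0], [[0.55, 0.0, -0.01], [0.0, -0.02, 0.0], 0], [[0.52, 0.0, 0.04], [0.0, 0.0, 0.0], 0], [[0.51, 0.0, 0.06], [0.0, 0.0, 0.0], 0], [[0.52, 0.0, 0.1], [0.0, 0.0, 0.0], 0], [[0.5, 0.0, 0.11], [0.0, 0.0, 0.0], 0], [[0.5, 0.0, 0.14], [0.0, 0.0, 0.0], 0], [[0.49, 0.0, 0.17], [0.0, 0.0, 0.0], 0], [[0.47, 0.0, 0.19], [0.0, 0.0, 0.0], 0], [[0.47, 0.0, 0.21], [0.0, 0.0, 0.0], 0], [[0.45, 0.0, 0.24], [0.0, 0.0, 0.0], 0], [[0.44, 0.0, 0.25], [0.0, 0.0, 0.0], 0]]
```

View pics/c6.png

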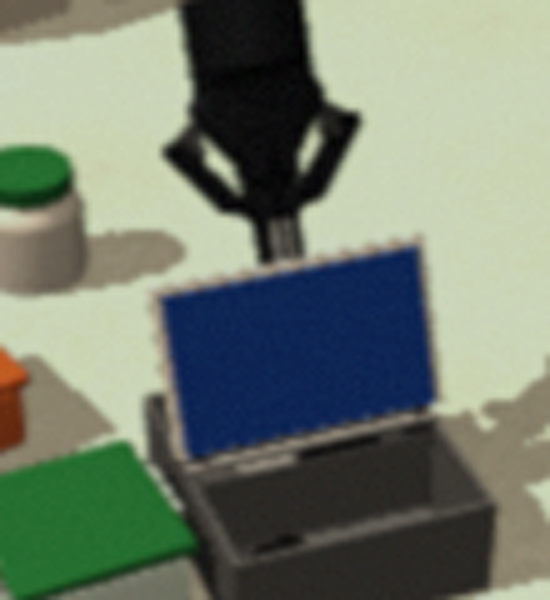

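The leaf is nearly upright, with the finger at (280,250) behind its white face. Continuing past upright.

Call:
jog_arm(
  commands=[
    [[0.4,0,-0.1],[0,-0.05,0.006],0],
    [[0.58,0,-0.06],[0,-0.05,0],0],
    [[0.58,0,-0.06],[0,-0.05,0],0],
    [[0.58,0,-0.06],[0,-0.05,0],0],
    [[0.58,0,-0.06],[0,-0.05,0],0],
    [[0.58,0,-0.06],[0,-0.05,0],0],
    [[0.58,0,-0.06],[0,-0.05,0],0],
    [[0.58,0,-0.06],[0,-0.05,0],0],
    [[0.58,0,-0.06],[0,-0.05,0],0],
    [[0.55,0,0],[0,-0.02,0],0],
    [[0.52,0,0.04],[0,0,0],0],
    [[0.51,0,0.06],[0,0,0],0],
    [[0.51,0,0.1],[0,0,0],0],
    [[0.5,0,0.11],[0,0,0],0],
    [[0.5,0,0.14],[0,0,0],0],
    [[0.49,0,0.17],[0,0,0],0],
    [[0.47,0,0.19],[0,0,0],0],
    [[0.46,0,0.21],[0,0,0],0],
    [[0,0,0],[0,0,0],0],
  ],
)

```text
clock: 8.7
ee_pos: [0.5829, -0.0631, 0.1764]
ee_rot: [-3.138, -0.001, 1.232]
force: [-0.6, 0.9, 0.4]
finger_gap: -0.007
grasp_force: 0.0
```

```bash
python3 arc.py 2.0 3.1 22
```

```text
now caddy [1.000e-04 2.960e-02 1.764e-01] a 0.001 F caddy [-0.9  0.7  0.4] q [ 0.04  0.62  0.04  1.77 -0.03  0.76 -0.25]
[[[0.29, -0.02, -0.14], [-0.004, -0.001, -0.004], 0], [[0.44, 0.0, 0.26], [0.0, 0.0, 0.0], 0], [[0.42, 0.0, 0.27], [0.0, 0.0, 0.0], 0], [[0.41, 0.0, 0.3], [0.0, 0.0, 0.0], 0], [[0.39, 0.0, 0.31], [0.0, 0.0, 0.0], 0], [[0.38, 0.0, 0.34], [0.0, 0.0, 0.0], 0], [[0.36, 0.0, 0.35], [0.0, 0.0, 0.0], 0], [[0.34, 0.0, 0.37], [0.0, 0.0, 0.0], 0], [[0.31, 0.0, 0.38], [0.0, 0.0, 0.0], 0], [[0.3, 0.0, 0.4], [0.0, 0.0, 0.0], 0], [[0.28, 0.0, 0.41], [0.0, 0.0, 0.0], 0], [[0.25, 0.0, 0.42], [0.0, 0.0, 0.0], 0], [[0.24, 0.0, 0.43], [0.0, 0.0, 0.0], 0], [[0.21, 0.0, 0.45], [0.0, 0.0, 0.0], 0], [[0.18, 0.0, 0.45], [0.0, 0.0, 0.0], 0], [[0.17, 0.0, 0.46], [0.0, 0.0, 0.0], 0], [[0.14, 0.0, 0.46], [0.0, 0.0, 0.0], 0], [[0.11, 0.0, 0.47], [0.0, 0.0, 0.0], 0], [[0.09, 0.0, 0.47], [0.0, 0.0, 0.0], 0], [[0.07, 0.0, 0.48], [0.0, 0.0, 0.0], 0], [[0.05, 0.0, 0.47], [0.0, 0.0, 0.0], 0], [[0.02, 0.0, 0.48], [0.0, 0.0, 0.0], 0]]
```

Call:
jog_arm(
  commands=[
    [[0.35,0,0.05],[0,0,0],0],
    [[0.44,0,0.26],[0,0,0],0],
    [[0.42,0,0.27],[0,0,0],0],
    [[0.41,0,0.3],[0,0,0],0],
    [[0.39,0,0.31],[0,0,0],0],
    [[0.38,0,0.34],[0,0,0],0],
    [[0.36,0,0.35],[0,0,0],0],
    [[0.34,0,0.37],[0,0,0],0],
    [[0.31,0,0.38],[0,0,0],0],
    [[0.3,0,0.4],[0,0,0],0],
    [[0.28,0,0.41],[0,0,0],0],
    [[0.25,0,0.42],[0,0,0],0],
    [[0.24,0,0.43],[0,0,0],0],
    [[0.21,0,0.45],[0,0,0],0],
    [[0.18,0,0.45],[0,0,0],0],
    [[0.17,0,0.45],[0,0,0],0],
    [[0.14,0,0.45],[0,0,0],0],
    [[0,0,0],[0,0,0],0],
  ],
)

```text
clock: 10.5
ee_pos: [0.5992, -0.0153, 0.1151]
ee_rot: [-3.137, 0.0, 1.23]
force: [0.2, 0.6, -0.8]
finger_gap: 0.004
grasp_force: 0.0
```

```bash
python3 arc.py 2.85 3.14 6;python3 - <<'E'
from h import *
p,_=bot.grab_frame("scene");q=p[90:220,205:325];cv2.imwrite("pics/c7.png",cv2.convertScaleAbs(cv2.resize(q,None,fx=4.5,fy=4.5,interpolation=2),alpha=1.8))
E
```

```text
now caddy [-0.0002  0.0801  0.1151] a -0.0 F caddy [-0.   0.6 -0.8] q [-0.04  0.72  0.04  1.77 -0.04  0.66 -0.32]
[[[0.16, 0.02, 0.24], [-0.005, 0.0, -0.005], 0], [[0.09, 0.0, 0.46], [0.0, 0.0, 0.0], 0], [[0.07, 0.0, 0.46], [0.0, 0.0, 0.0], 0], [[0.05, 0.0, 0.46], [0.0, 0.0, 0.0], 0], [[0.02, 0.0, 0.46], [0.0, 0.0, 0.0], 0], [[0.0, 0.0, 0.46], [0.0, 0.0, 0.0], 0]]
```

View pics/c7.png

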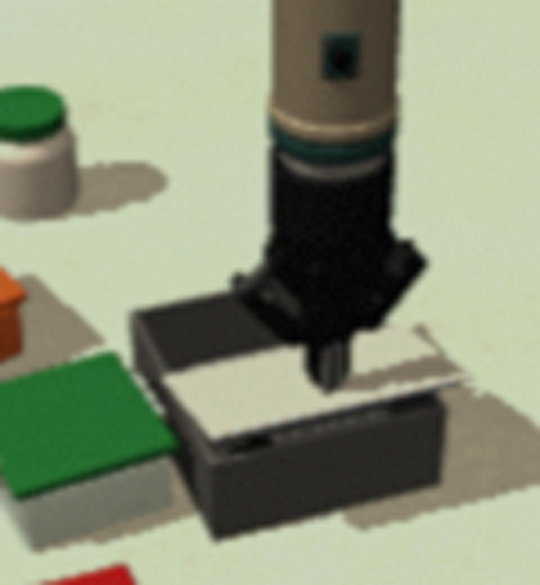

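The leaf is over, white side up, with its edge still slightly raised and the finger on it at (328,385). Now the slow press.

Call:
jog_arm(
  commands=[
    [[0.1,0,0.4],[0,0,0],0],
    [[0.05,0,0.4],[0,0,0],0],
    [[0.05,0,0.4],[0,0,0],0],
    [[0,0,0.4],[0,0,0],0],
    [[0,0,0.3],[0,0,0],0],
    [[0,0,0.3],[0,0,0],0],
    [[0,0,0.2],[0,0,0],0],
    [[0,0,0.1],[0,0,0],0],
    [[0,0,0],[0,0,0],0],
  ],
)

```text
clock: 11.45
ee_pos: [0.6002, -0.0137, 0.0908]
ee_rot: [-3.138, 0.0, 1.23]
force: [-0.1, 0.4, -0.1]
finger_gap: -0.004
grasp_force: 0.0
```

Call:
jog_arm(
  commands=[
    [[0,0,0.1],[0,0,0],0],
    [[0,0,0],[0,0,0],0],
  ],
)

```text
clock: 11.65
ee_pos: [0.6003, -0.0136, 0.0899]
ee_rot: [-3.138, 0.0, 1.23]
force: [-0.1, 0.4, 0.2]
finger_gap: 0.002
grasp_force: 0.0
```

Call:
jog_arm(
  commands=[
    [[0,0,0.1],[0,0,0],0],
    [[0,0,0],[0,0,0],0],
  ],
)

```text
clock: 11.85
ee_pos: [0.6004, -0.0137, 0.0896]
ee_rot: [-3.139, -0.0, 1.23]
force: [-1.8, -0.1, 5.3]
finger_gap: -0.001
grasp_force: 2.4
```

Contact shows 5 N at the expected flat height. I'll press 1 mm more, then check and retract.

Call:
jog_arm(
  commands=[
    [[0,0,0.1],[0,0,0],0],
    [[0,0,0],[0,0,0],0],
  ],
)

```text
clock: 12.05
ee_pos: [0.6004, -0.0136, 0.0895]
ee_rot: [-3.139, -0.0, 1.23]
force: [-2.4, -0.2, 11.8]
finger_gap: 0.004
grasp_force: 5.8
```

Call:
jog_arm(
  commands=[
    [[0,0,-0.3],[0,0,0],0],
    [[0,0,-1],[0,0,0],0],
    [[0,0,-3],[0,0,0],0],
    [[0,0,-4],[0,0,0],0],
    [[0,0,-4],[0,0,0],0],
    [[-4,0,-2],[0,0,0],0],
    [[-4,0,0],[0,0,0],0],
    [[-4,0,0],[0,0,0],0],
    [[-4,0,0],[0,0,0],0],
    [[-4,0,0],[0,0,0],0],
    [[-4,0,0],[0,0,0],0],
    [[-4,0,0],[0,0,0],0],
    [[-4,0,0],[0,0,0],0],
    [[0,0,0],[0,0,0],0],
  ],
)

```text
clock: 13.45
ee_pos: [0.49, -0.323, 0.2315]
ee_rot: [-3.139, 0.005, 1.22]
force: [-0.5, 1.1, -0.2]
finger_gap: 0.0
grasp_force: 0.0
```

Run:
```python
from h import *
p,d=bot.grab_frame("top");cv2.imwrite("pics/t2.png",p)
W=cloud("top",d);s=np.array([.573,-.091]);ps=-.335;ex=np.array([np.cos(ps),np.sin(ps)]);ey=np.array([-ex[1],ex[0]])
X=(W[...,:2]-s)@ex;Y=(W[...,:2]-s)@ey;m=(abs(X)<.075)&(Y>.02)&(Y<.1)&(W[...,2]>.05)
c=np.polyfit(Y[m],W[m][:,2],1);print(m.sum(),c,"height at r=20,100",np.polyval(c,[.02,.1]))
q=p[190:270,230:340];cv2.imwrite("pics/c8.png",cv2.convertScaleAbs(cv2.resize(q,None,fx=6,fy=6,interpolation=2),alpha=1.6))
print(bot.read_state()["force"],bot.read_state()["clock"])
```

```text
1973 [10.31526982 -0.0764548 ] height at r=20,100 [0.1298506  0.95507218]
[0.9016816  0.70111646 0.19815503] 13.5
```

View pics/c8.png

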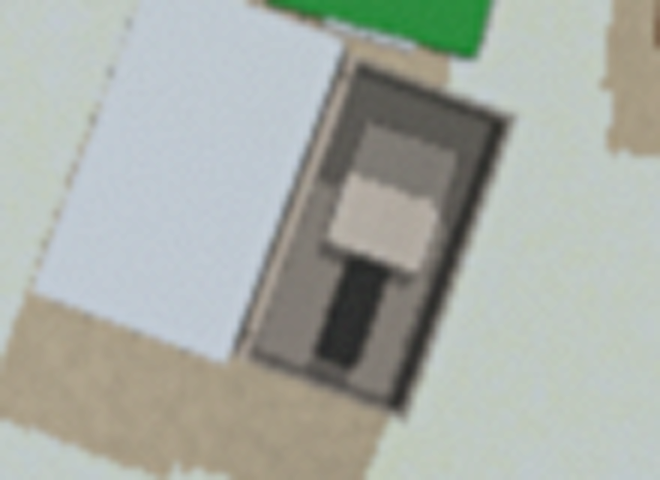

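The white leaf covers the +y well, spanning (130,0) to (235,360) in the crop, and the scraper is still in its own well. The arm is clear. The earlier height fit was spoiled by pixels with no depth, so I redo it and hand in if the leaf is flat.

Run:
```python
from h import *
p,d=bot.grab_frame("top")
W=cloud("top",d);s=np.array([.573,-.091]);ps=-.335;ex=np.array([np.cos(ps),np.sin(ps)]);ey=np.array([-ex[1],ex[0]])
X=(W[...,:2]-s)@ex;Y=(W[...,:2]-s)@ey;m=(abs(X)<.075)&(Y>.02)&(Y<.1)&(W[...,2]>.05)&(W[...,2]<.15)
c=np.polyfit(Y[m],W[m][:,2],1);print(m.sum(),c)
if abs(c[0])<.045: print(bot.close_job())
```

```text
1229 [-0.00346361  0.0788996 ]
the job is handed in; nothing more can be done
None
```

The leaf is turned over and lies flat on the +y well, white side up (measured slope about -0.003 rad), with the arm clear, and the job was handed in at about 13.5 s; the verdict was not shown.

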